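# Tap the can capacitor true on the inspection stage

## Robot

A 6-joint arm with a two-finger parallel gripper is mounted at the origin on a cart in front of the work surface, level with it; the furniture and walls round the work are solid. World frame = base frame: x ahead of the robot, y to its left, z up, the work surface at z = 0. Lengths are in m, angles in degrees, forces in N, time in s.
With the tool pointing down it reaches from about 0.3 to 0.875 m from the base axis. Payload 6.4 kg.
Tool frame: the origin (TCP) lies midway between the tips of the shut fingers; the grasp point (between the pads) lies 19 mm behind it (manip.hold_point_z is the distance from the TCP to the grasp point, in m); z points along the fingers, y is the direction in which the jaws open and shut (so a half turn about z gives the same grasp; the last joint's range is limited). The gripper opens to 88 mm and grips with 3 to 60 N. Pads are 18 mm wide; open, the fingers measure 123 mm over their backs; the gripper's body (75 mm by 187 mm) begins 45 mm behind the grasp point.
Start: joints at [-75.247, 10.359, 92.074, -0, 77.567, -11.82], TCP at [0.257, -0.514, 0.239] pointing down, gripper open.
Joint ranges: [-171.53, 171.53], [-51.25, 118.39], [17.06, 147.69], [-65.23, 245.23], [0, 150.52], [-178.68, 178.68]. Speed limits (degrees/s): [147.25, 147.25, 172.46, 180, 180, 180].

## Interface

Orientations are given as a 3x3 rotation matrix whose columns are the frame's x, y, z axes.
In Python, from bench import state, eyes, order, manip gives the robot as it stands.
- The arm moves only by the tool apply_moves, never from a script. Its argument "motion" is a list that holds one entry, the list of rows, each a list of 7 numbers: the shift along the tool's x, y, z in cm, then the turn, a rotation vector about the tool's x, y, z in rad, then the closure, from -1 (fully open) to 1 (shut). A call has 1 to 5 rows; each row shifts and turns the commanded pose from where the row before left it, along the tool's axes as they then stand; what a row does not reach is not made up. A row lasts 1/10 s, in which the tool goes at most 50 mm and 8.59 degrees, less where a joint would pass 70% of its speed; a pose out of reach is approached as far as the arm can. A call with a gripper value outside its range is refused whole. The fingers move at their own pace and stop on an object; "newtons" is the grip in N (left out, the last holds). Time passes only in rows, so rows that do not move let the fingers close. It gives the time, the measured TCP pose, the force and the opening at its end, in the units of the state.
- state(): the state, without advancing time (a new reading comes with each control period).
- eyes.snapshot(name): name is "scene" or "top"; returns a dict with "image" (384x512x3 uint8, red, green, blue), "depth" (384x512 float32, m along the optical axis (not along the pixel's ray), 0 where there is no reading), "fx", "fy", "cx", "cy" (pixels), "rvec" (rotation vector, rad) and "tvec" (3), from world to camera coordinates, as OpenCV has them. Camera axes: x right, y down, z forward; pixel columns grow to the right and rows downward; lengths in m; the calibration is good to about 2 mm. A picture is of the moment at which its call begins.
- order.finish_job(): hands the job in, once; it reports no verdict.
The state is a dict: "clock": time; "joint_pos": joint angles; "dq": joint speeds; "effort": joint torques, N m; "tool_pos": TCP position; "eef_rot": TCP orientation; "wrist_force": force on the tool from outside, world axes, zero at the start; "torque": the same for the moment, N m; "gripper_width": finger opening in m.
Only numpy, scipy, OpenCV 4.12 (cv2) and the standard library are available. Lean on these libraries where they do the work, as an engineer would, in place of code of your own. Each camera call takes 0.05 s, during which the arm holds its last target. There are 200 camera calls.

## Task

The can capacitor stands off centre on the small round stage of the inspection stand. With light taps of the fingertips push it, standing upright, to the middle of the engraved ring, without pinching or lifting it or tipping it off; then take the fingers off it and press the stand's push button fully down and let it up to take the picture. Leave the other things where they are.

Things in the scene. Friction and masses are not known exactly. Their poses are not given: they have to be found in the camera images.
- can: Can capacitor, loose, about 100 g: an upright black cylinder with an aluminium top, 32 mm in diameter, standing on a narrow round rubber foot 22 mm in diameter and 6 mm high; 45 mm tall in all. Origin at the centre of the foot's underside, z up. It slides when pushed low (within about 10 mm of the stage) and may topple when pushed high or hard; a push of more than 4.5 N is too hard.
- stage: Fixed round aluminium stage, 68 mm in diameter and 8 mm thick, carried by the stand's column; its top is 50 mm above the bench. An engraved dark ring, 42 mm inside diameter and 2.5 mm wide, is concentric with it: the can is centred when, seen from straight above, all of it is inside the ring. Origin on its axis at its underside (8 mm below its top), z up; its yaw means nothing. It does not turn.
- stand: Fixed grey inspection stand: foot plate 12 mm thick, 100 mm along its x and from -120 mm to +55 mm along its y, the column under the stage at the origin, and a 44 mm square button box centred 90 mm along its -y. Origin on the column's axis at bench level.
- shutter_top (a point): Centre of the top of the round grey push button on the stand's button box, 24 mm in diameter. It is pressed straight down.
- shutter (a joint): Travel of the push button: 0 up, 0.006 m fully down. A spring returns it; fully down takes 4 N.
- jar: Bystander: small white jar with a black lid, 38 mm in diameter, 40 mm tall, beside the stand. Origin at the centre of its underside.
- stamp: Bystander: hand stamp with a red knob, 24x34x56 mm, beside the stand. Origin at the centre of its underside.
- relay: Bystander: flat black relay, 24x20x8 mm, beside the stand. Origin at the centre of its underside.
- gauge: Bystander: steel block with a black knob, 30x50x32 mm. Origin at the centre of its underside.
- spool: Bystander: blue wire spool, 53 mm in diameter, 40 mm tall. Origin at the centre of its underside.
- tape: Bystander: amber tape roll lying flat, 95 mm in diameter, 19 mm tall. Origin at the centre of its underside.
- flux: Bystander: white jar with a red lid, 46 mm in diameter, 50 mm tall. Origin at the centre of its underside.

How it is judged:
By the outcome, as a careful person would: the job done as asked, in the order asked, and still so for the second after the job is handed in, with the robot touching nothing.
It also fails if it takes over 42 s, if anything falls off the work surface, if the arm or the gripper's body presses on something with over 40 N, if the wrist force passes 120 N, or if a joint passes its speed limit or range.

## Working session

There is one attempt and no reset: what is moved stays moved. The work goes in short steps, Python scripts to look and compute and a tool call to move; the robot and the scene stay as the last step left them, time stands still between calls to the robot, and variables do not carry over. Pictures are saved under pics/ and viewed, about 8 in all and at most 12, crops included, and the job is handed in when it is done.

Besides the shell and the picture viewer there is one more tool, called after "Request:" as name([rows], argument=value, ...), one row to a line, values as JSON. apply_moves: Moves the arm, as the interface text tells. Its arguments: {"type":"object","properties":{"motion":{"type":"array"},"newtons":{"type":"number"}},"required":["motion"]}

```bash
mkdir -p pics; ls; python3 - <<'E'
from bench import state, eyes, order, manip
import cv2,numpy as np
s=state();print(s);print(manip.hold_point_z, [a for a in dir(manip) if a[0]!='_'])
for n in("scene","top"):
    p=eyes.snapshot(n);cv2.imwrite(f"pics/{n}0.png",p["image"][:,:,::-1]);np.savez(f"{n}0.npz",**p)
    R=cv2.Rodrigues(np.array(p["rvec"]))[0];print(n,p["fx"],p["cx"],p["cy"],-R.T@np.array(p["tvec"]).ravel(),R.round(3).tolist())
E
```

```text
pics
{'clock': 0.0, 'joint_pos': array([-7.52466106e+01,  1.04001175e+01,  9.21307362e+01, -1.57796937e-03,
        7.75685189e+01, -1.18194955e+01]), 'dq': array([ 0.01433722, -0.0732363 ,  0.07443748, -0.0144671 , -0.02899041,
       -0.04107895]), 'effort': array([ 3.73636431e-04, -4.33873451e+01, -3.41838384e+01,  7.02095800e-02,
        3.85295483e-02, -1.21258772e-04]), 'tool_pos': array([ 0.25709225, -0.51372402,  0.23783534]), 'eef_rot': array([[ 8.94363452e-01,  4.47340806e-01, -4.67683342e-04],
       [ 4.47340930e-01, -8.94361953e-01,  1.67034713e-03],
       [ 3.28936244e-04, -1.70311133e-03, -9.99998496e-01]]), 'wrist_force': array([0.01199801, 0.13664654, 0.55945276]), 'torque': array([ 0.03392814,  0.03185684, -0.00620568]), 'gripper_width': 0.08831502757701956}
0.0187 ['IKError', 'hold_point_z']
scene 366.48453913712603 250.90751588254528 191.4036230895874 [ 0.32901476 -0.54490092  0.77848716] [[0.88, -0.474, -0.016], [-0.369, -0.662, -0.652], [0.298, 0.58, -0.758]]
top 354.6302147870894 259.92356483456877 191.074875937136 [ 0.53878722 -0.02220447  1.20152662] [[-0.028, -1.0, -0.012], [-0.998, 0.029, -0.057], [0.057, 0.01, -0.998]]
```

```bash
python3 - <<'E'
import cv2,numpy as np
a=cv2.imread("pics/scene0.png");b=cv2.imread("pics/top0.png")
cv2.imwrite("pics/both.png",cv2.resize(np.vstack([a,b]),None,fx=.78,fy=.78))
E
```

```text
(no output)
```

View pics/both.png

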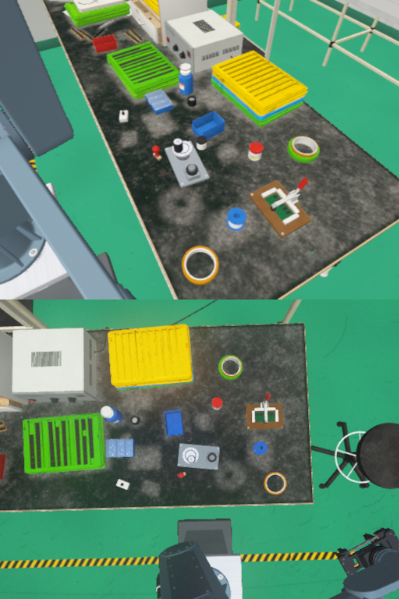

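The stand is near scene px (235,205) and top px (255,200). The jar and stamp (red) are close by. I'll zoom in on both.

```bash
python3 - <<'E'
import cv2,numpy as np
a=cv2.imread("pics/scene0.png")[165:245,185:285];b=cv2.imread("pics/top0.png")[175:235,215:290]
A=cv2.resize(a,(750,600),interpolation=cv2.INTER_CUBIC)[:,:];B=cv2.resize(b,(750,600),interpolation=cv2.INTER_CUBIC)
cv2.imwrite("pics/z0.png",np.hstack([cv2.resize(A,(400,320)),cv2.resize(B,(400,320))]))
E
```

```text
(no output)
```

View pics/z0.png

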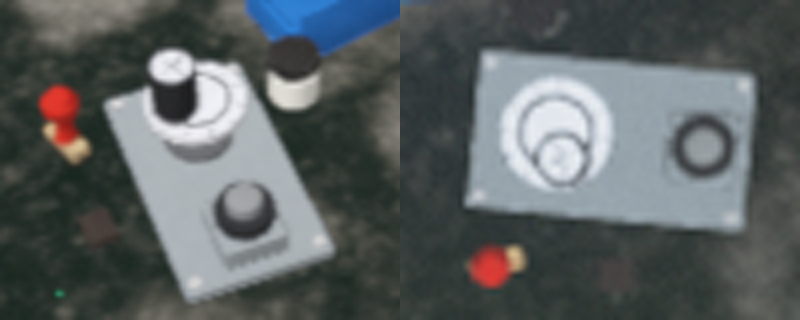

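```bash
cat > h.py <<'E'
import cv2,numpy as np
def cam(p): 
    R=cv2.Rodrigues(np.array(p["rvec"]))[0]; return R,np.array(p["tvec"]).ravel()
def cast(p,uv,z):
    R,t=cam(p);uv=np.atleast_2d(uv).astype(float);c=-R.T@t
    d=np.c_[(uv[:,0]-p["cx"])/p["fx"],(uv[:,1]-p["cy"])/p["fy"],np.ones(len(uv))]@R
    return (c+d*((z-c[2])/d[:,2])[:,None])[:,:2]
def proj(p,X): return cv2.projectPoints(np.atleast_2d(np.array(X,float)),np.array(p["rvec"]),np.array(p["tvec"]),np.array([[p["fx"],0,p["cx"]],[0,p["fy"],p["cy"]],[0,0,1.]]),None)[0][:,0]
def cloud(p):
    R,t=cam(p);v,u=np.mgrid[:384,:512];d=np.array(p["depth"])
    P=np.stack([(u-p["cx"])/p["fx"]*d,(v-p["cy"])/p["fy"]*d,d],-1)
    return (P-t)@R
def circ(P):
    A=np.c_[2*P,np.ones(len(P))];s=np.linalg.lstsq(A,(P**2).sum(1),rcond=None)[0]
    return s[:2],np.sqrt(s[2]+s[:2]@s[:2])
E
python3 - <<'E'
from h import *
for n in("scene","top"):
    p=dict(np.load(n+"0.npz"));W=cloud(p);c0=cast(p,[[244.5,200]],.05)[0] if n=="top" else c0
    r=np.hypot(W[...,0]-c0[0],W[...,1]-c0[1])
    print(n,c0)
    for nm,lo,hi in(("can",.085,.11),("stage",.04,.06)):
        m=(r<.06)&(W[...,2]>lo)&(W[...,2]<hi);q=W[m]
        print(nm,m.sum(),q.mean(0),q.min(0),q.max(0),q[:,2].std())
    hsv=cv2.cvtColor(p["image"],cv2.COLOR_RGB2HSV)
    x0,x1,y0,y1=(215,255,165,205) if n=="scene" else (228,262,184,216)
    print(hsv[y0:y1:1,x0:x1:1,2][:32 if n=="top" else 40].tolist().__str__().replace("], [","\n"))
E
```

```text
Traceback (most recent call last):
NameError: name 'c0' is not defined
```

```bash
python3 - <<'E'
from h import *
for n in("top","scene"):
    p=dict(np.load(n+"0.npz"));W=cloud(p)
    if n=="top": c0=cast(p,[[244.5,200]],.05)[0];print("btn",cast(p,[[271.7,202.4]],.045))
    r=np.hypot(W[...,0]-c0[0],W[...,1]-c0[1])
    print(n,c0)
    for nm,lo,hi in(("can",.085,.11),("stage",.04,.06)):
        m=(r<.06)&(W[...,2]>lo)&(W[...,2]<hi);q=W[m]
        print(nm,m.sum(),q.mean(0),q.min(0),q.max(0),q[:,2].std())
    # stage rim by white mask: ray cast, hull, circle fit
    V=p["image"].min(2).astype(float);big=cv2.resize(V,None,fx=8,fy=8,interpolation=cv2.INTER_CUBIC)
    mask=(big>185).astype(np.uint8);u,v=proj(p,[c0[0],c0[1],.05])[0]
    k,l,st,ce=cv2.connectedComponentsWithStats(mask)
    for i in range(1,k):
        c=(ce[i]+.5)/8-.5
        if np.hypot(*(c-[u,v]))<30 and st[i,4]>200: print(i,c,st[i]/8,"at.05",cast(p,c,.05)[0],"at.095",cast(p,c,.095)[0])
    U=p["image"][int(v)-25:int(v)+25,int(u)-25:int(u)+50][:,:,::-1]
    cv2.imwrite(f"pics/c_{n}.png",cv2.resize(U,None,fx=8,fy=8,interpolation=cv2.INTER_CUBIC));print("crop origin",int(u)-25,int(v)-25)
E
```

```text
btn [[ 0.56679676 -0.04780808]]
top [0.57696612 0.04039529]
can 80 [0.56108729 0.0385346  0.09528463] [0.54726916 0.02412698 0.09058909] [0.57563368 0.05240425 0.1014141 ] 0.0019308567895269142
stage 255 [0.58231592 0.04483788 0.05011379] [0.54448092 0.01244366 0.0436782 ] [0.60993769 0.07508049 0.05518037] 0.0022865230319443802
22 [243.54985518 197.81593274] [ 233.875  189.375   20.875   21.125 1165.25 ] at.05 [0.58415274 0.04330356] at.095 [0.58237992 0.0407436 ]
24 [243.2656971  197.43305043] [238.125 193.625  12.25    9.875 568.875] at.05 [0.58542404 0.044196  ] at.095 [0.58360154 0.04160117]
27 [244.72763799 204.24914773] [241.375 200.75    7.875   7.875 385.   ] at.05 [0.56314855 0.04000778] at.095 [0.56219655 0.03757661]
crop origin 219 174
scene [0.57696612 0.04039529]
can 119 [0.55961387 0.03226494 0.09456364] [0.54543938 0.01966141 0.08546551] [0.57549946 0.05069136 0.09855792] 0.0032580023559655356
stage 270 [0.58026757 0.03017809 0.05007657] [0.54378233 0.0064619  0.04265925] [0.61067003 0.06699395 0.05956256] 0.002325715144799226
69 [227.41767693 181.12724443] [222.875 177.875  10.25    7.5   476.875] at.05 [0.5778881 0.0753954] at.095 [0.56251474 0.03707855]
71 [236.16202004 191.2753295 ] [ 220.25   180.875   26.875   20.    2077.   ] at.05 [0.58221557 0.03175283] at.095 [ 0.56657489 -0.00386814]
73 [256.59225233 187.66783934] [252.625 184.5    10.875   7.25  388.625] at.05 [0.63516162 0.01669573] at.095 [ 0.61625037 -0.01799513]
76 [214.06279833 190.52938544] [212.75  189.875   3.625   2.375  52.375] at.05 [0.53247564 0.06239818] at.095 [0.51990748 0.02488419]
crop origin 207 164
```

```bash
cat >> h.py <<'E'
from scipy.optimize import least_squares
def find(p,c0,T=185,rad=.034,z=.05,near=.042):
    """robust fixed-radius circle fit to outer contour of bright blobs"""
    V=p["image"].min(2).astype(np.float32);big=cv2.resize(V,None,fx=8,fy=8,interpolation=cv2.INTER_CUBIC)
    cs=cv2.findContours((big>T).astype(np.uint8),cv2.RETR_LIST,cv2.CHAIN_APPROX_NONE)[0]
    P=np.vstack([cast(p,(c[:,0]+.5)/8-.5,z) for c in cs if len(c)>30])
    for it in range(3):
        d=np.hypot(*(P-c0).T);q=P[abs(d-rad)<(.008,.005,.003)[it]]
        f=least_squares(lambda x:np.hypot(*(q-x[:2]).T)-rad-x[2],[*c0,0],loss="soft_l1",f_scale=.0007);c0=f.x[:2]
    a=np.arctan2(*(q-c0).T[::-1]);return c0,rad+f.x[2],np.histogram(a,8,(-np.pi,np.pi))[0]
E
python3 - <<'E'
from h import *
for n in("top","scene"):
    p=dict(np.load(n+"0.npz"))
    for T in(150,170,190): print(n,T,find(p,np.array([.577,.0405]),T),"can",find(p,np.array([.562,.0375]),T,.0135,.095))
    # button: depth
    W=cloud(p);m=(np.hypot(W[...,0]-.567,W[...,1]+.048)<.011);q=W[m];print("btn z",np.percentile(q[:,2],[5,25,50,75,95]))
E
```

```text
top 150 (array([0.58169939, 0.04103224]), np.float64(0.03518108793255896), array([68, 33, 29, 17, 24,  5,  8, 28])) can (array([0.56148652, 0.03696492]), np.float64(0.014342500206984616), array([36, 53, 42, 10,  0, 13, 13, 36]))
top 170 (array([0.57875567, 0.042489  ]), np.float64(0.034987476690563624), array([25, 62, 61, 62, 62, 61, 62, 71])) can (array([0.5629408 , 0.03789418]), np.float64(0.01338803185623542), array([25, 24, 31, 53, 51, 17, 37, 31]))
top 190 (array([0.57868751, 0.04247407]), np.float64(0.03358634210837248), array([17, 59, 58, 59, 59, 58, 59, 52])) can (array([0.56517061, 0.0369584 ]), np.float64(0.0139359100438523), array([26, 23, 10, 27, 26, 36, 26, 26]))
btn z [0.04749516 0.05175298 0.05401528 0.05543054 0.05696707]
scene 150 (array([0.5812002 , 0.03730432]), np.float64(0.03492642020078276), array([ 0, 67, 22, 37, 37, 49, 21, 40])) can (array([0.56270969, 0.03717047]), np.float64(0.013774096900744118), array([28, 33, 26, 24, 25, 33, 26, 24]))
scene 170 (array([0.57981952, 0.03787852]), np.float64(0.034654231873828656), array([14, 84, 73, 48, 46, 49, 23, 36])) can (array([0.56269773, 0.0371197 ]), np.float64(0.013183541737209063), array([26, 32, 24, 31, 24, 31, 25, 24]))
scene 190 (array([0.57746713, 0.0397712 ]), np.float64(0.034708328817766934), array([70, 85, 61, 61, 52, 44, 17, 72])) can (array([0.56262774, 0.03714765]), np.float64(0.012432977812958854), array([25, 30, 23, 32, 24, 30, 24, 22]))
btn z [0.05030545 0.0533173  0.05416795 0.05535301 0.05676131]
```

View pics/c_scene.png

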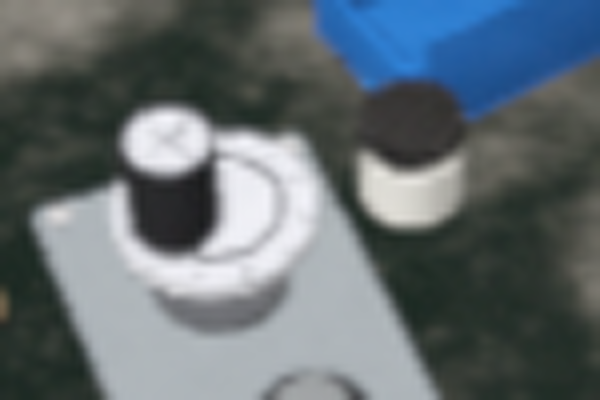

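View pics/c_top.png

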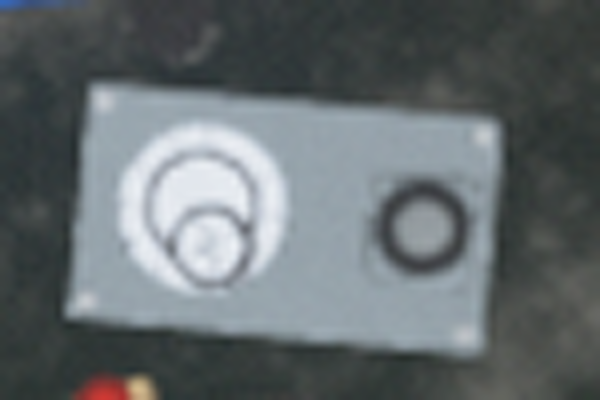

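```bash
python3 - <<'E'
from h import *
p=dict(np.load("scene0.npz"));t=dict(np.load("top0.npz"))
f=lambda q,o:np.array(q)/8-.4375+o
E=[(111,205),(319,195),(215,297),(240,128),(125,250),(300,255),(170,289),(270,283)]
P=cast(p,[f(e,(207,164)) for e in E],.05);print("scene stage",circ(P),"hand",P.round(3).tolist())
print("scene ring rightmost",cast(p,[f((285,200),(207,164)),f((207,259),(207,164))],.05))
E=[(119,208),(288,208),(203,121),(150,145),(258,145)];P=cast(t,[f(e,(219,174)) for e in E],.05);print("top stage",circ(P))
print("can top",cast(t,f((209,245),(219,174)),.095),cast(p,f((167,140),(207,164)),.095))
for n,q in(("top",t),("scene",p)):
    h=cv2.cvtColor(q["image"],cv2.COLOR_RGB2HSV);W=cloud(q)
    m=((h[...,0]<8)|(h[...,0]>172))&(h[...,1]>150)&(np.hypot(W[...,0]-.5,W[...,1]-.07)<.06)
    print(n,"stamp red",m.sum(),W[m].mean(0),W[m].min(0),W[m].max(0))
    print("btn",cast(q,f((423,226),(219,174)) if n=="top" else [[185+245/4,165+203/4]],.054))
E
```

```text
scene stage (array([0.57867794, 0.03956077]), np.float64(0.03551982985927009)) hand [[0.549, 0.058], [0.611, 0.029], [0.562, 0.007], [0.602, 0.068], [0.545, 0.039], [0.594, 0.009], [0.551, 0.017], [0.58, 0.003]]
scene ring rightmost [[0.60040375 0.03245117]
 [0.56654317 0.02218832]]
top stage (array([0.57875519, 0.04195438]), np.float64(0.03417113368140971))
can top [[0.5623923  0.03769697]] [[0.56265522 0.03725322]]
top stamp red 37 [0.4976376  0.08400303 0.0544841 ] [0.48743374 0.07574747 0.04604211] [0.50716061 0.0926481  0.05937702]
btn [[ 0.5685018  -0.04681709]]
scene stamp red 98 [0.49855302 0.0806056  0.04128185] [ 0.48642098  0.06902562 -0.00181104] [0.52309176 0.1205826  0.05986987]
btn [[ 0.56664818 -0.05471781]]
```

Request:
apply_moves([
  [[4, -3, 0, 0, 0, 0.09, 0.64], [4, -3, 0, 0, 0, 0.09, 0.64], [4, -3, 0, 0, 0, 0, 0.64], [4, -3, 0, 0, 0, 0, 0.64], [4, -3, 0, 0, 0, 0, 0.64]],
], newtons=10)

```text
clock: 0.6
tool_pos: [0.3965, -0.3052, 0.2385]
eef_rot: [[0.96, 0.279, -0.0], [0.279, -0.96, 0.0], [-0.0, -0.0, -1.0]]
wrist_force: [2.0, -0.7, 0.4]
gripper_width: 0.0502
```

Request:
apply_moves([
  [[2.8, -3.6, 0, 0, 0, 0.07, 0.64], [2.8, -3.6, 0, 0, 0, 0, 0.64], [2.8, -3.6, 0, 0, 0, 0, 0.64], [2.8, -3.6, 1, 0, 0, 0, 0.64], [2.8, -3.6, 2, 0, 0, 0, 0.64]],
])

```text
clock: 1.1
tool_pos: [0.4931, -0.0987, 0.2098]
eef_rot: [[0.977, 0.212, 0.003], [0.212, -0.977, -0.001], [0.003, 0.002, -1.0]]
wrist_force: [1.5, -0.5, 0.4]
gripper_width: 0.0161
```

Request:
apply_moves([
  [[2.4, -3.0, 2, 0, 0, 0, 0.64], [2.2, -2.5, 2, 0, 0, 0, 0.64], [0, 0, 0, 0, 0, 0, 0.64], [0, 0, 0, 0, 0, 0, 0.64]],
])

```text
clock: 1.5
tool_pos: [0.5244, -0.0359, 0.1679]
eef_rot: [[0.977, 0.214, -0.002], [0.214, -0.977, 0.0], [-0.002, -0.001, -1.0]]
wrist_force: [0.2, -0.3, 0.2]
gripper_width: 0.0159
```

Request:
apply_moves([
  [[0.9, -3.2, 0, 0, 0, 0, 0.64], [0.95, -3.2, 0, 0, 0, 0, 0.64], [0, 0, 3, 0, 0, 0, 0.64], [0, 0, 3, 0, 0, 0, 0.64], [0, 0, 0, 0, 0, 0, 0.64]],
])

```text
clock: 2.0
tool_pos: [0.5266, 0.0292, 0.106]
eef_rot: [[0.977, 0.211, -0.006], [0.211, -0.977, 0.001], [-0.006, -0.002, -1.0]]
wrist_force: [0.5, -0.1, -0.8]
gripper_width: 0.0158
```

```bash
python3 - <<'E'
from h import *
from bench import eyes,state
s=state();print(s["tool_pos"],s["wrist_force"])
a=[]
for n,x,y in(("scene",207,154),("top",215,170)):
    p=eyes.snapshot(n);a.append(cv2.resize(p["image"][y:y+60,x-15:x+45,::-1],(400,400),interpolation=cv2.INTER_CUBIC))
cv2.imwrite("pics/s1.png",np.hstack(a))
E
```

```text
[0.52661816 0.02918018 0.10599307] [ 0.49519901 -0.11874925 -0.8294693 ]
```

View pics/s1.png

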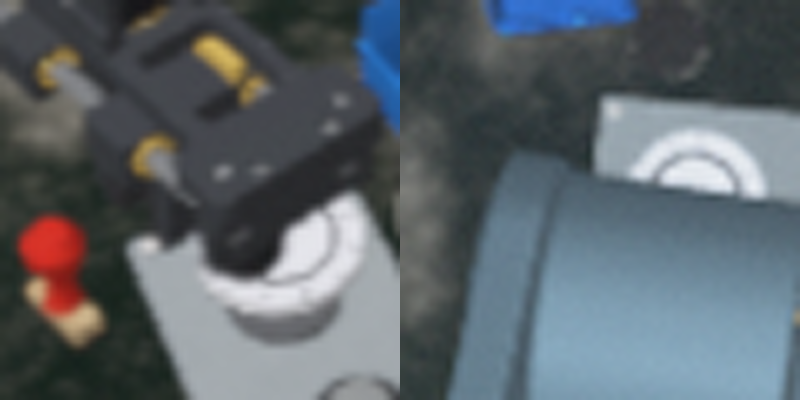

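Request:
apply_moves([
  [[0, 0, 1.5, 0, 0, 0, 0.64], [0, 0, 1.5, 0, 0, 0, 0.64], [0, 0, 1.3, 0, 0, 0, 0.64], [0, 0, 0, 0, 0, 0, 0.64], [0, 0, 0, 0, 0, 0, 0.64]],
])

```text
clock: 2.6
tool_pos: [0.5299, 0.0295, 0.0666]
eef_rot: [[0.977, 0.212, 0.001], [0.212, -0.977, -0.0], [0.001, 0.0, -1.0]]
wrist_force: [0.0, -0.2, -0.6]
gripper_width: 0.0158
```

Request:
apply_moves([
  [[0, -0.09, 1.1, 0, 0, 0, 0.64], [0.2, 0, 0, 0, 0, 0, 0.64], [0.2, 0, 0, 0, 0, 0, 0.64], [0.1, 0, 0, 0, 0, 0, 0.64], [0.1, 0, 0, 0, 0, 0, 0.64]],
])

```text
clock: 3.1
tool_pos: [0.5354, 0.0321, 0.0549]
eef_rot: [[0.977, 0.212, 0.0], [0.212, -0.977, -0.0], [0.0, 0.0, -1.0]]
wrist_force: [-0.4, 0.1, -0.2]
gripper_width: 0.016
```

Request:
apply_moves([
  [[0.1, 0, 0, 0, 0, 0, 0.64], [0.1, 0, 0, 0, 0, 0, 0.64], [0.1, 0, 0, 0, 0, 0, 0.64], [0.1, 0, 0, 0, 0, 0, 0.64], [0.1, 0, 0, 0, 0, 0, 0.64]],
])

```text
clock: 3.6
tool_pos: [0.5399, 0.0331, 0.0547]
eef_rot: [[0.977, 0.212, -0.0], [0.212, -0.977, -0.0], [-0.0, -0.0, -1.0]]
wrist_force: [-0.9, -0.5, -0.4]
gripper_width: 0.016
```

Request:
apply_moves([
  [[0.1, 0, 0, 0, 0, 0, 0.64], [0.1, 0, 0, 0, 0, 0, 0.64], [0.1, 0, 0, 0, 0, 0, 0.64], [0.1, 0, 0, 0, 0, 0, 0.64], [0.1, 0, 0, 0, 0, 0, 0.64]],
])

```text
clock: 4.1
tool_pos: [0.5449, 0.0342, 0.0547]
eef_rot: [[0.977, 0.212, -0.0], [0.212, -0.977, 0.0], [-0.0, -0.0, -1.0]]
wrist_force: [-0.9, -0.7, 0.3]
gripper_width: 0.016
```

Request:
apply_moves([
  [[0.1, 0, 0, 0, 0, 0, 0.64], [0.1, 0, 0, 0, 0, 0, 0.64], [0.1, 0, 0, 0, 0, 0, 0.64], [0.1, 0, 0, 0, 0, 0, 0.64], [0, 0, 0, 0, 0, 0, 0.64]],
])

```text
clock: 4.6
tool_pos: [0.5489, 0.035, 0.0547]
eef_rot: [[0.977, 0.212, 0.0], [0.212, -0.977, 0.0], [0.0, -0.0, -1.0]]
wrist_force: [-0.1, 0.2, 0.2]
gripper_width: 0.0157
```

Request:
apply_moves([
  [[-1, 0, 0, 0, 0, 0, 0.64], [-2, 0, 0, 0, 0, 0, 0.64], [-2, 0, -4, 0, 0, 0, 0.64], [-4, 0, -2, 0, 0, 0, 0.64], [-4, 0, 0, 0, 0, 0, 0.64]],
])

```text
clock: 5.1
tool_pos: [0.4223, 0.0067, 0.1172]
eef_rot: [[0.977, 0.213, 0.006], [0.213, -0.977, -0.002], [0.005, 0.003, -1.0]]
wrist_force: [0.3, -1.1, 0.3]
gripper_width: 0.0158
```

```bash
cat > look.py <<'E'
from h import *
from bench import eyes,state
import sys
s=state();print(s["clock"],s["tool_pos"],s["wrist_force"])
a=[]
for n,x,y in(("scene",207,164),("top",219,174)):
    p=eyes.snapshot(n);np.savez(f"{n}_{sys.argv[1]}.npz",**p);a.append(cv2.resize(p["image"][y:y+50,x:x+50,::-1],(400,400),interpolation=cv2.INTER_CUBIC))
    for T in(170,185): print(n,"stage",find(p,np.array([.5787,.041]),T),"can",find(p,np.array(eval(sys.argv[2])),T,.0135,.095))
cv2.imwrite(f"pics/{sys.argv[1]}.png",np.hstack(a))
E
python3 look.py s2 "[.5713,.0399]"
```

```text
5.1 [0.42232961 0.00669546 0.11719855] [ 0.33707051 -1.12606237  0.32921945]
scene stage (array([0.5772805 , 0.03958957]), np.float64(0.035250828630088014), array([72, 85, 61, 62, 38, 26, 51, 64])) can (array([0.57079275, 0.04063304]), np.float64(0.012901649073779439), array([25, 31, 23, 23, 25, 31, 24, 23]))
scene stage (array([0.57753642, 0.03981943]), np.float64(0.03427695415486842), array([68, 85, 59, 61, 54, 25, 47, 60])) can (array([0.57079843, 0.04067728]), np.float64(0.012315578098441683), array([25, 30, 24, 22, 23, 29, 23, 22]))
top stage (array([0.57870585, 0.04243469]), np.float64(0.03496216296134806), array([61, 64, 61, 62, 61, 62, 61, 61])) can (array([0.57053807, 0.04109866]), np.float64(0.01325630597888705), array([34, 25, 50, 50, 31, 36, 24, 49]))
top stage (array([0.57864683, 0.04243691]), np.float64(0.03389818820247686), array([59, 60, 59, 59, 59, 59, 60, 60])) can (array([0.56971157, 0.03809847]), np.float64(0.01424728365602142), array([27,  2, 29, 38, 26, 28, 27, 26]))
```

View pics/s2.png

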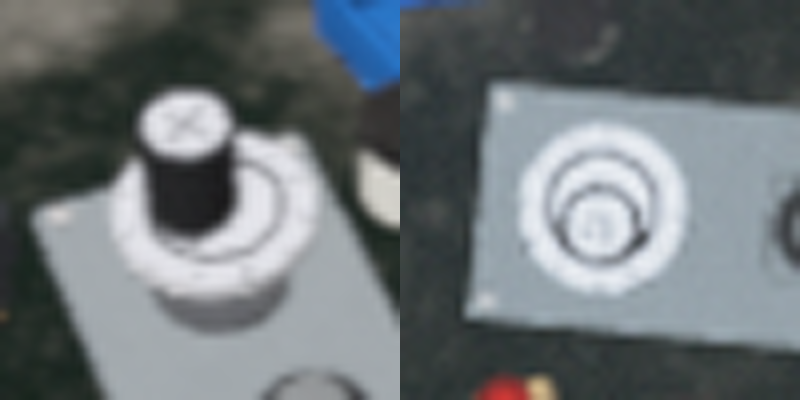

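Request:
apply_moves([
  [[4, 0.1, 0, 0, 0, 0, 0.64], [4, 0, 0, 0, 0, 0, 0.64], [2.5, 0, 2, 0, 0, 0, 0.64], [0, 0, 3, 0, 0, 0, 0.64], [0, 0, 1, 0, 0, 0, 0.64]],
])

```text
clock: 5.7
tool_pos: [0.5228, 0.0292, 0.0519]
eef_rot: [[0.977, 0.213, -0.004], [0.213, -0.977, 0.001], [-0.004, -0.002, -1.0]]
wrist_force: [-0.5, 0.2, 0.0]
gripper_width: 0.0157
```

Request:
apply_moves([
  [[0, 0, 0, 0, 0, 0, 0.64], [0.4, 0, 0, 0, 0, 0, 0.64], [0.4, 0, 0, 0, 0, 0, 0.64], [0.4, 0, 0, 0, 0, 0, 0.64], [0.4, 0, 0, 0, 0, 0, 0.64]],
])

```text
clock: 6.2
tool_pos: [0.5412, 0.032, 0.0557]
eef_rot: [[0.977, 0.212, 0.002], [0.212, -0.977, -0.0], [0.002, 0.001, -1.0]]
wrist_force: [0.7, 0.9, -0.4]
gripper_width: 0.0157
```

Request:
apply_moves([
  [[0.2, 0, 0, 0, 0, 0, 0.64], [0.2, 0, 0, 0, 0, 0, 0.64], [0.1, 0, 0, 0, 0, 0, 0.64], [0.1, 0, 0, 0, 0, 0, 0.64], [0.1, 0, 0, 0, 0, 0, 0.64]],
])

```text
clock: 6.7
tool_pos: [0.5469, 0.0336, 0.0546]
eef_rot: [[0.977, 0.212, -0.0], [0.212, -0.977, 0.0], [-0.0, -0.0, -1.0]]
wrist_force: [0.6, -0.2, 0.0]
gripper_width: 0.0158
```

Request:
apply_moves([
  [[0.1, 0, 0, 0, 0, 0, 0.64], [0.1, 0, 0, 0, 0, 0, 0.64], [0.1, 0, 0, 0, 0, 0, 0.64], [0.1, 0, 0, 0, 0, 0, 0.64], [0.1, 0, 0, 0, 0, 0, 0.64]],
])

```text
clock: 7.2
tool_pos: [0.5518, 0.0347, 0.0547]
eef_rot: [[0.977, 0.212, -0.0], [0.212, -0.977, 0.0], [-0.0, -0.0, -1.0]]
wrist_force: [-0.5, 0.4, -0.4]
gripper_width: 0.0157
```

Request:
apply_moves([
  [[0.1, 0, 0, 0, 0, 0, 0.64], [0.1, 0, 0, 0, 0, 0, 0.64], [0.1, 0, 0, 0, 0, 0, 0.64], [0.1, 0, 0, 0, 0, 0, 0.64], [0.04, 0, 0, 0, 0, 0, 0.64]],
])

```text
clock: 7.7
tool_pos: [0.5563, 0.0356, 0.0547]
eef_rot: [[0.977, 0.212, 0.0], [0.212, -0.977, -0.0], [0.0, 0.0, -1.0]]
wrist_force: [-1.1, -0.2, 0.1]
gripper_width: 0.0159
```

Request:
apply_moves([
  [[-0.5, 0, 0, 0, 0, 0, 0.64], [-2.5, 0, 0, 0, 0, 0, 0.64], [-2, 0, -4, 0, 0, 0, 0.64], [-4, 0, -2, 0, 0, 0, 0.64], [-4, 0, 0, 0, 0, 0, 0.64]],
])

```text
clock: 8.2
tool_pos: [0.4302, 0.0073, 0.1175]
eef_rot: [[0.977, 0.213, 0.006], [0.213, -0.977, -0.002], [0.006, 0.003, -1.0]]
wrist_force: [-0.8, -0.1, 1.0]
gripper_width: 0.0156
```

```bash
python3 look.py s3 "[.5783,.0414]"
```

```text
8.2 [0.43022696 0.00726456 0.11745178] [-0.79505656 -0.08720104  0.98186872]
scene stage (array([0.57693383, 0.03918954]), np.float64(0.03488979391746595), array([71, 84, 59, 64, 27, 44, 56, 64])) can (array([0.57814124, 0.04107659]), np.float64(0.012889000167780421), array([25, 31, 25, 22, 24, 31, 23, 23]))
scene stage (array([0.57727757, 0.03947572]), np.float64(0.03400141374021529), array([68, 84, 60, 61, 44, 55, 53, 59])) can (array([0.57815078, 0.04107376]), np.float64(0.012316945001837472), array([25, 30, 23, 22, 23, 29, 22, 22]))
top stage (array([0.57870287, 0.04242703]), np.float64(0.035065937881895985), array([61, 63, 60, 62, 60, 62, 62, 62])) can (array([0.57648165, 0.03992639]), np.float64(0.014894001233563587), array([25, 40, 41, 47, 45, 29, 32, 52]))
top stage (array([0.57864832, 0.04242649]), np.float64(0.03399331520109702), array([59, 60, 59, 59, 59, 59, 61, 60])) can (array([0.57580845, 0.03856323]), np.float64(0.014807920045476276), array([15, 27, 29, 34, 29, 28, 26, 23]))
```

View pics/s3.png

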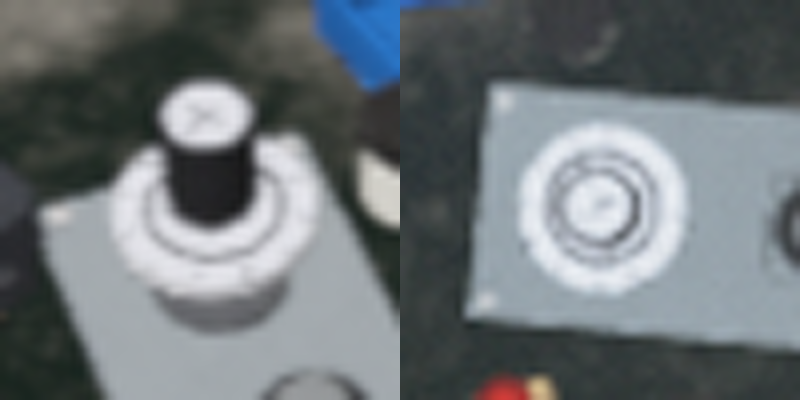

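The top view now shows the can sitting inside the ring with a white gap all round: stage centre at about (203,208) in the crop, can top at about (200,206). The two views' residual offsets have opposite signs, each under 2 mm. Next is the button.

Request:
apply_moves([
  [[0.5, 4, 0, 0, 0, 0, 1], [2, 4.2, 0, 0, 0, 0, 1], [4, 0, 0, 0, 0, 0, 1], [4, 0, 0, 0, 0, 0, 1], [1.9, 0, 0, 0, 0, 0, 1]],
])

```text
clock: 8.8
tool_pos: [0.5709, -0.0462, 0.1149]
eef_rot: [[0.977, 0.211, 0.003], [0.211, -0.977, -0.0], [0.002, 0.001, -1.0]]
wrist_force: [0.3, 0.5, 0.4]
gripper_width: 0.0002
```

Request:
apply_moves([
  [[0, 0, 0, 0, 0, 0, 1], [0, 0, 1, 0, 0, 0, 1], [0, 0, 1, 0, 0, 0, 1], [0, 0, 1, 0, 0, 0, 1], [0, 0, 0, 0, 0, 0, 1]],
])

```text
clock: 9.3
tool_pos: [0.5655, -0.0455, 0.0825]
eef_rot: [[0.977, 0.212, -0.004], [0.212, -0.977, 0.001], [-0.004, -0.002, -1.0]]
wrist_force: [0.0, 0.6, 1.0]
gripper_width: 0.0004
```

Request:
apply_moves([
  [[0.1, 0.15, 1, 0, 0, 0, 1], [0, 0, 1, 0, 0, 0, 1], [0, 0, 0.3, 0, 0, 0, 1], [0, 0, 0, 0, 0, 0, 1], [0, 0, 0, 0, 0, 0, 1]],
])

```text
clock: 9.8
tool_pos: [0.5691, -0.0471, 0.0618]
eef_rot: [[0.977, 0.212, 0.0], [0.212, -0.977, 0.0], [0.0, 0.0, -1.0]]
wrist_force: [-0.4, 0.3, -0.6]
gripper_width: 0.0006
```

Request:
apply_moves([
  [[0, 0, 0.15, 0, 0, 0, 1], [0, 0, 0.15, 0, 0, 0, 1], [0, 0, 0.15, 0, 0, 0, 1], [0, 0, 0.15, 0, 0, 0, 1], [0, 0, 0, 0, 0, 0, 1]],
])

```text
clock: 10.3
tool_pos: [0.5688, -0.047, 0.0555]
eef_rot: [[0.977, 0.212, -0.0], [0.212, -0.977, 0.0], [-0.0, -0.0, -1.0]]
wrist_force: [0.3, 0.0, 0.1]
gripper_width: 0.0
```

Request:
apply_moves([
  [[0, 0, 0.15, 0, 0, 0, 1], [0, 0, 0.15, 0, 0, 0, 1], [0, 0, 0, 0, 0, 0, 1]],
])

```text
clock: 10.6
tool_pos: [0.5691, -0.0471, 0.0527]
eef_rot: [[0.977, 0.212, 0.0], [0.212, -0.977, -0.0], [0.0, 0.0, -1.0]]
wrist_force: [-0.7, 1.0, 2.0]
gripper_width: 0.0005
```

Request:
apply_moves([
  [[0, 0, 0.15, 0, 0, 0, 1], [0, 0, 0.15, 0, 0, 0, 1], [0, 0, 0, 0, 0, 0, 1]],
])

```text
clock: 10.9
tool_pos: [0.5692, -0.0471, 0.0498]
eef_rot: [[0.977, 0.212, 0.0], [0.212, -0.977, -0.0], [0.0, 0.0, -1.0]]
wrist_force: [0.0, -0.5, 3.3]
gripper_width: 0.0006
```

Request:
apply_moves([
  [[0, 0, 0.1, 0, 0, 0, 1], [0, 0, 0.05, 0, 0, 0, 1], [0, 0, 0, 0, 0, 0, 1]],
])

```text
clock: 11.2
tool_pos: [0.5692, -0.0471, 0.0484]
eef_rot: [[0.977, 0.212, 0.0], [0.212, -0.977, -0.0], [0.0, 0.0, -1.0]]
wrist_force: [-1.3, 0.4, 4.0]
gripper_width: 0.0004
```

Request:
apply_moves([
  [[0, 0, 0.08, 0, 0, 0, 1], [0, 0, 0, 0, 0, 0, 1], [0, 0, 0, 0, 0, 0, 1]],
])

```text
clock: 11.5
tool_pos: [0.5692, -0.0471, 0.0483]
eef_rot: [[0.977, 0.212, 0.0], [0.212, -0.977, -0.0], [0.0, 0.0, -1.0]]
wrist_force: [-2.9, 1.1, 9.6]
gripper_width: 0.0007
```

The button is on its stop: force jumped from 4 to 9.6 N with no further travel. I'll release it and back off.

Request:
apply_moves([
  [[0, 0, -0.5, 0, 0, 0, 1], [0, 0, -1, 0, 0, 0, 1], [0, 0, -3, 0, 0, 0, 1], [0, 0, -4, 0, 0, 0, 1], [-2, 3, -2, 0, 0, 0, 1]],
])

```text
clock: 12.0
tool_pos: [0.5577, -0.0788, 0.1558]
eef_rot: [[0.976, 0.216, 0.004], [0.216, -0.976, -0.0], [0.004, 0.001, -1.0]]
wrist_force: [1.2, -0.5, -0.3]
gripper_width: 0.0006
```

Request:
apply_moves([
  [[-3, 4, 0, 0, 0, 0, 1], [-3, 4, 0, 0, 0, 0, 1], [-3, 4, 0, 0, 0, 0, 1], [-2, 2, 0, 0, 0, 0, 1], [0, 0, 0, 0, 0, 0, 1]],
])

```text
clock: 12.5
tool_pos: [0.4762, -0.2437, 0.1526]
eef_rot: [[0.978, 0.208, -0.001], [0.208, -0.978, -0.001], [-0.001, 0.0, -1.0]]
wrist_force: [0.5, -0.3, 0.6]
gripper_width: 0.0006
```

```bash
python3 look.py s4 "[.5783,.0414]"; python3 - <<'E'
from h import *
q=[dict(np.load(f)) for f in("top_s4.npz","scene_s4.npz")]
for p in q:
    W=cloud(p);m=np.hypot(W[...,0]-.569,W[...,1]+.047)<.008;print("btn z",np.median(W[m][:,2]))
E
```

```text
12.5 [ 0.47619272 -0.24370147  0.15255555] [ 0.48388908 -0.34503502  0.56203812]
scene stage (array([0.5787, 0.041 ]), np.float64(0.034), array([0, 0, 0, 0, 0, 0, 0, 0])) can (array([0.5783, 0.0414]), np.float64(0.0135), array([0, 0, 0, 0, 0, 0, 0, 0]))
scene stage (array([0.5787, 0.041 ]), np.float64(0.034), array([0, 0, 0, 0, 0, 0, 0, 0])) can (array([0.5783, 0.0414]), np.float64(0.0135), array([0, 0, 0, 0, 0, 0, 0, 0]))
top stage (array([0.57871047, 0.04245073]), np.float64(0.035108636678934484), array([61, 64, 61, 61, 60, 62, 62, 63])) can (array([0.57656894, 0.04006958]), np.float64(0.014789691403643897), array([27, 40, 40, 48, 46, 27, 33, 50]))
top stage (array([0.57866968, 0.04243317]), np.float64(0.034027867853787946), array([59, 60, 59, 59, 59, 60, 61, 60])) can (array([0.57594816, 0.0384774 ]), np.float64(0.014760462510119435), array([18, 26, 29, 34, 28, 29, 26, 27]))
btn z 0.05455607683407454
btn z nan
  return _methods._mean(a, axis=axis, dtype=dtype,
  ret = ret.dtype.type(ret / rcount)
```

View pics/s4.png

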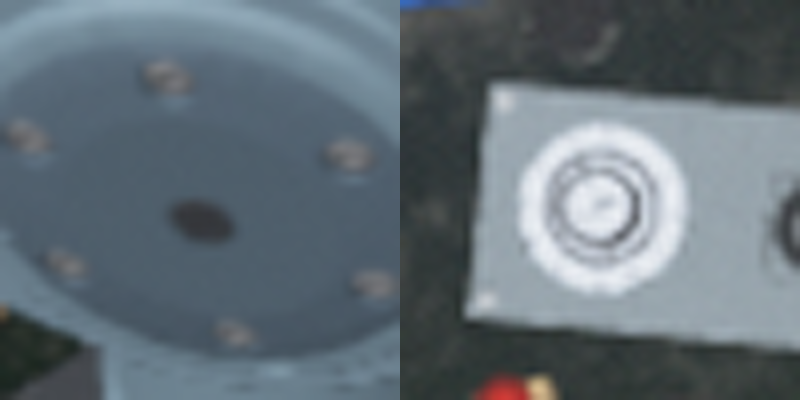

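The top view shows the can unmoved, upright and inside the ring (crop (200,206) against the stage at (203,208)). The button top is back at z = 0.0546. The arm blocks the scene camera.

```bash
python3 -c "
from bench import order;print(order.finish_job())"
```

```text
the job is handed in; nothing more can be done
None
```

The can is centred on the stage and the picture was taken. I handed the job in at about 12.6 s of the 42 s allowed. No verdict is reported.

- **Centring:** I pushed the can low, about 5 mm above the stage, in two slow strokes with the fingertips set 16 mm apart. The wrist readings I took during the pushes stayed near 1 N.
- **Button:** After taking the fingers off the can, I pressed the button with shut fingers. It moved about 6 mm with force rising to about 4 N, then stopped hard at 9.6 N. I then let it up.
- **Last check:** The top camera shows the can upright and unmoved inside the ring, with a gap all round. The button top is back at 54.6 mm.

**What disagreed:**
- After the second stroke, the two cameras put the can up to about 2 mm off centre in opposite directions. The clearance to the ring is 5 mm.
- The automatic circle fit of the can top in the top view became unreliable once the can was inside the ring, so I judged that view by eye.
- In the last check the arm blocked the scene camera, so only the top view confirms the final state.
- I did not measure the bystanders afterwards. The arm's path stayed clear of where I had placed them.

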